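Lift the rinsing can off its stand with the lifting hook

TASK

A freshly rinsed loupe sits in the steel can on the grey draining stand. Take the orange-handled lifting hook from its blue bracket, lift the can off the stand by its bail with the hook (the gripper must not touch the can) and set it down gently, upright and centred, on the round cork mat with the loupe still in it. Then unhook it and hang the hook back in its bracket by its flange, leaving everything else where it is.

Things in the scene. Friction and masses are not known exactly. Their poses are not given: they have to be found in the camera images.
- hook: lifting hook with orange handle, 120 g, hangs upright in the bracket. Origin: on the shank's axis at the underside of its steel flange (disc 32 mm across, z=0 to 5 mm); z up. Handle 28 mm along x, 16 mm along y (grip it across y), z=5 to 55 mm. Below the flange an 8 mm shank goes down to z=-70 mm and bends into a J towards +x, lowest at z=-89 mm; see point hook_bowl
- hook_bowl (a point): where the bail hangs: bottom of the inside of the J (x=15, z=-81 mm in the hook's frame). The J's upturned nose stands at x=30 mm (rod 26 to 34 mm) with its tip at z=-61 mm; the mouth between shank and nose is 22 mm wide
- hook_handle (a point): middle of the hook's orange handle, 32 mm above the flange's underside. On the way from bracket to stand there is a fixed bench instrument, up to 240 mm high, about x=0.48 to 0.91, y=-0.24 to 0.14 m: carry the hook round its front or over it
- bracket: fixed blue bracket, holds the hook. Origin: on the table under the slot's seat. Base 110x90 mm (x -43 to 67), top 18 mm high, on rubber feet; rear post at x=50 to 62 mm, 50 mm wide; steel top plate 6 mm thick, 58 mm wide, x=-30 to 64 mm, top at z=120 mm. Slot in the plate along x, 16 mm wide, open at the front (-x) edge, ending at x=+8 mm; see point bracket_seat
- bracket_seat (a point): top of the slotted plate where the shank's axis belongs (bracket x=0, y=0, z=120 mm). The hook's flange lies on the plate, shank in the slot, nose to the bracket's +x. To take it: raise it 5 to 15 mm, draw it to the bracket's -x by 75 mm or more (the nose reaches back 34 mm under the plate), then go up. Back the same way
- can: open steel rinsing can, 90 mm across, 50 mm high, 0.24 to 0.42 kg, with a rigid arched bail over its mouth. Origin: centre of its underside, z up. The bail, a 6 mm rod, lies in the can's y-z plane: it rises at y=+-48 mm, slopes gently up from z=88 mm at y=+-44 mm to its peak at z=105 mm (centreline) over the centre; 52 mm free between its peak and the rim
- can_bail (a point): peak of the bail on its centreline, 105 mm above the can's underside
- loupe: black tapered eye loupe, 39 mm across, 40 mm high, standing loose in the can. Origin: centre of its underside
- stand: fixed round grey draining stand, 112 mm across, with an aluminium dish; the can stands in the dish at z=35 mm, inside a lip whose top is at z=43 mm (8 mm over the can's underside). Origin: centre of its underside
- mat: fixed round cork mat, 124 mm across, 5 mm thick. Origin: centre of its underside
- tape_roll: bystander: roll of kraft tape lying flat, 88 mm across, 24 mm high
- dropper_bottle: bystander: amber dropper bottle with black top, 32 mm across, 102 mm high
- slide_viewer: bystander: small upright viewer with white face and black frame, 30x34x66 mm
- tweezers: bystander: steel tweezers, 128 mm long
- lens_ring_a: bystander: black-rimmed lens ring lying flat, 58x50x8 mm
Not all that is in view belongs to the job. What is shaped like the bracket but purple is not meant.

How it is judged:
By the outcome, as a careful person would: the job done as asked, in the order asked, and still so for the second after the job is handed in, with the robot touching nothing.
It also fails if it takes over 67 s, if anything falls off the work surface, if the arm or the gripper's body presses on something with over 40 N, if the wrist force passes 120 N, or if a joint passes its speed limit or range.

ROBOT

A 6-joint arm with a two-finger parallel gripper is mounted at the origin on a cart in front of the work surface, level with it; the furniture and walls round the work are solid. World frame = base frame: x ahead of the robot, y to its left, z up, the work surface at z = 0. Lengths are in mm, angles in rad, forces in N, time in s.
With the tool pointing down it reaches from about 275 to 1000 mm from the base axis. Payload 8.4 kg.
Tool frame: the origin (TCP) lies between the finger pads; the fingertips stand 8 mm ahead of it and the grasp point (between the pads) lies 11 mm behind it (tcp_to_tips is the distance from the TCP to the fingertips, in mm); z points along the fingers, y is the line along which they close (so a half turn about z gives the same grasp; the last joint's range is limited). The gripper opens to 85 mm and grips with 20 to 120 N. Pads are 22 mm wide; open, the fingers measure 114 mm over their backs; the gripper's body (76 mm by 85 mm) begins 54 mm behind the grasp point. The pads swing forward as they close: fully open they stand 13 mm farther back than shut.
Start: joints at [1.113, 0.353, 1.633, -0, 1.155, -0.002], TCP at [275.112, 561.196, 239.281] pointing down, gripper open.
Joint ranges: [-2.63, 2.63], [-0.92, 2.1], [0.06, 2.66], [-1.3, 4.44], [0, 2.69], [-3.02, 3.02]. Speed limits (rad/s): [2.22, 2.22, 2.79, 3.14, 3.14, 3.14].

INTERFACE

Orientations are given as [roll, pitch, yaw] about the fixed x, y, z axes, in that order (R = Rz(yaw) Ry(pitch) Rx(roll)).
In Python, from rig import * gives the robot as it stands.
- The arm moves only by the tool step_arm, never from a script. Its argument "motion" is a list of rows, each an object with "claw": the finger opening in mm, from 0 to 85.4; "delta_pos": the shift along the tool's x, y, z in mm, a list of three; "turn": the turn about the tool's z in rad. In form: [{"claw": claw, "delta_pos": [dx, dy, dz], "turn": turn}, ...]. A call has 1 to 8 rows; each row shifts and turns the commanded pose from where the row before left it, along the tool's axes as they then stand; what a row does not reach is not made up. A row lasts 1/12 s, in which the tool goes at most 41.7 mm and 7.16 degrees, less where a joint would pass 70% of its speed; a pose out of reach is approached as far as the arm can. A call is refused whole if a number of a shift passes 41.7 or a number of a turn 0.125, either way. A call with a gripper value outside its range is refused whole. The fingers move at their own pace and stop on an object; "force" is the grip in N (left out, the last holds). Time passes only in rows, so rows that do not move let the fingers close. It gives the time, the measured TCP pose, the force, the opening and the grip force at its end, in the units of the state.
- sense(): the state, without advancing time (a new reading comes with each control period).
- grab_frame(name): name is "scene" or "top"; returns a dict with "img" (400x640x3 uint8, red, green, blue), "vertical_fov" (degrees; the focal length in pixels is half the picture's height over the tangent of half this angle, whatever the lens; pixels are square), "cx", "cy" (the principal point, pixels), "R" (3x3) and "t" (3): a world point X has camera coordinates R X + t. Camera axes: x right, y down, z forward; pixel columns grow to the right and rows downward; lengths in mm; the calibration is good to about 2 mm. A picture is of the moment at which its call begins. There is no depth.
- sign_off(): hands the job in; it is judged then, once.
The state is a dict: "clock": time; "qpos": joint angles; "qvel": joint speeds; "joint_efforts": joint torques, N m; "eef_pos": TCP position; "tcp_rot": TCP orientation; "contact_force": force on the tool from outside, world axes, zero at the start; "wrist_torque": the same for the moment, N m; "opening": opening from 0.0 (shut) to 1.0 (fully open); "grasp_force": force on a finger pad.
Only numpy, scipy, OpenCV 4.12 (cv2) and the standard library are available. Lean on these libraries where they do the work, as an engineer would, in place of code of your own. Each camera call takes 0.05 s, during which the arm holds its last target. There are 200 camera calls.

## Working session

There is one attempt and no reset: what is moved stays moved. The work goes in short steps, Python scripts to look and compute and a tool call to move; the robot and the scene stay as the last step left them, time stands still between calls to the robot, and variables do not carry over. Pictures are saved under pics/ and viewed, at most 13 in all, crops included, and the job is handed in when it is done.

Besides the shell and the picture viewer there is one more tool, called after ">>>" in YAML: its name, and indented under it one key for each argument. step_arm: Moves the arm, as the interface text tells. Its arguments: {"type":"object","properties":{"motion":{"type":"array","items":{"type":"object","properties":{"claw":{"type":"number"},"delta_pos":{"type":"array","items":{"type":"number"}},"turn":{"type":"number"}}}},"force":{"type":"number"}},"required":["motion"]}

```bash
mkdir -p pics; ls; python3 - <<'E'
from rig import *
import cv2
for n in("scene","top"):
    f=grab_frame(n); cv2.imwrite(f"pics/{n}0.png",f["img"][:,:,::-1]); print(n,f["vertical_fov"],f["cx"],f["cy"],f["R"],f["t"])
    import pickle; pickle.dump(f,open(f"{n}0.pkl","wb"))
print(sense())
E
```

```text
pics
scene 42.81316400347022 320.2512375057615 210.36363300232316 [[ 0.73392347 -0.67913299  0.01160685]
 [-0.45776487 -0.50717601 -0.73022176]
 [ 0.50180441  0.53061368 -0.6831116 ]] [-491.77075249  277.73275236 1662.83938793]
top 52.69289236417301 315.3842154824762 199.26589314278405 [[-0.02724393 -0.99941814  0.02052207]
 [-0.99641426  0.02550551 -0.08067268]
 [ 0.08010232 -0.02264632 -0.99652936]] [-140.97599307  572.04610416 1450.01141606]
{'clock': 0.1, 'qpos': array([ 1.11257146e+00,  3.53622466e-01,  1.63404675e+00,  1.88257483e-05,
        1.15522733e+00, -2.38113789e-03]), 'qvel': array([ 1.78508099e-04, -8.04013788e-04, -9.80244489e-04, -1.96750426e-04,
        1.48783684e-03, -2.68137919e-05]), 'joint_efforts': array([ 1.07389074e-03, -6.06355333e+01, -3.42824578e+01,  8.52375092e-05,
        3.92220682e-03,  3.93779737e-05]), 'eef_pos': array([274.93536723, 560.81102459, 238.61510916]), 'tcp_rot': array([-3.14028880e+00, -2.03182198e-05,  2.68574130e+00]), 'contact_force': array([-0.3213593 ,  0.15867061,  0.19537004]), 'wrist_torque': array([ 0.00447797,  0.02221642, -0.03003462]), 'grasp_force': 0.0, 'opening': 1.0029154016649335}
```

View pics/scene0.png

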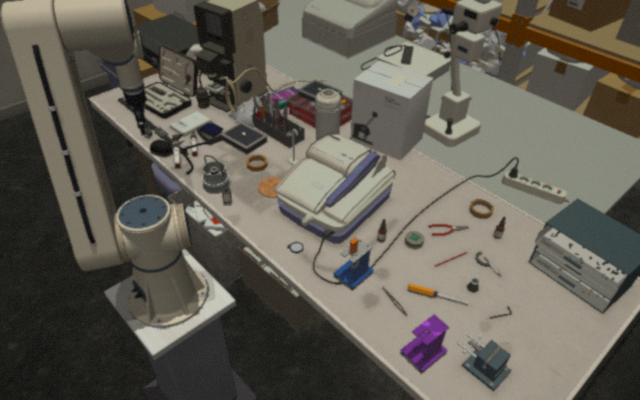

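View pics/top0.png

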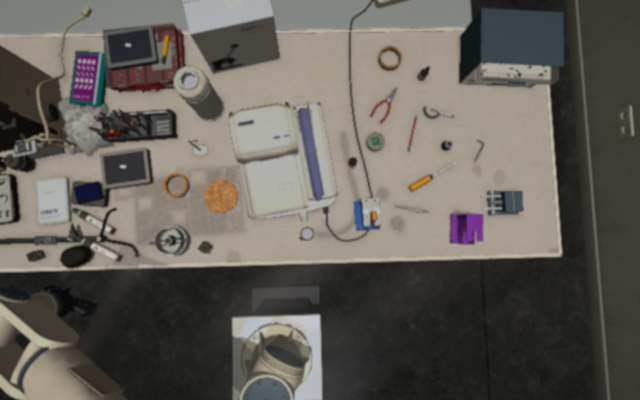

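The scene view shows the blue bracket at about (352,268) with the orange handle at (354,246). The can on its stand is at (215,175) and the cork mat at (268,187). In the top view, the bracket is at (368,213), the can at (172,240) and the mat at (221,196). I'll zoom in and measure.

```bash
cat > h.py <<'E'
import numpy as np,cv2,pickle
def load(n,k=0): return pickle.load(open(f"{n}{k}.pkl","rb"))
def K(f): return 200/np.tan(np.radians(f["vertical_fov"]/2))
def ray(f,p):
    R=np.array(f["R"]);d=R.T@np.array([(p[0]-f["cx"])/K(f),(p[1]-f["cy"])/K(f),1]);return -R.T@np.array(f["t"]),d
def onz(f,p,z):
    c,d=ray(f,p);return c+d*(z-c[2])/d[2]
def tri(f,p,g,q):
    a,u=ray(f,p);b,v=ray(g,q)
    s=np.linalg.lstsq(np.c_[u,-v],b-a,rcond=None)[0]
    P,Q=a+u*s[0],b+v*s[1];return (P+Q)/2,np.linalg.norm(P-Q)
def proj(f,X):
    c=np.array(f["R"])@X+f["t"];return K(f)*c[0]/c[2]+f["cx"],K(f)*c[1]/c[2]+f["cy"]
def grab(n,k):
    from rig import grab_frame
    f=grab_frame(n);pickle.dump(f,open(f"{n}{k}.pkl","wb"));return f
def blobs(f,lo,hi,roi,amin=8):
    x0,y0,x1,y1=roi;h=cv2.cvtColor(f["img"],cv2.COLOR_RGB2HSV)[y0:y1,x0:x1]
    m=cv2.inRange(h,lo,hi);n,l,s,c=cv2.connectedComponentsWithStats(m)
    return [(s[i,4],c[i]+[x0,y0],s[i,:4]+[x0,y0,0,0],(l==i)) for i in range(1,n) if s[i,4]>=amin]
def crop(f,x,y,w,h,s): return cv2.resize(f["img"][y:y+h,x:x+w,::-1],None,fx=s,fy=s,interpolation=cv2.INTER_CUBIC)
E
python3 - <<'E'
from h import *
s,t=load("scene"),load("top")
im=np.vstack([np.hstack([crop(s,322,230,60,60,6.5),crop(t,340,185,60,60,6.5)])[:290],np.hstack([crop(s,188,145,60,60,5),np.zeros((300,0,3),np.uint8),crop(t,142,210,60,60,5),np.zeros((300,180,3),np.uint8)])])
cv2.imwrite("pics/c1.png",im);print(im.shape)
for n,f,r1,r2,r3 in(("s",s,(335,230,375,260),(250,170,290,200),(325,235,380,295)),("t",t,(350,190,390,235),(195,170,245,220),(345,190,390,240))):
    for nm,lo,hi,r in(("or",(3,120,80),(18,255,255),r1),("mat",(5,70,60),(18,255,255),r2),("blue",(100,110,40),(125,255,255),r3)):
        for b in blobs(f,lo,hi,r,15): print(n,nm,b[0],b[1],b[2])
E
```

```text
(590, 780, 3)
s or 92 [353.17391304 245.26086957] [350 238   8  16]
s mat 353 [268.50991501 186.37110482] [258 177  24  21]
s blue 495 [352.10505051 273.85252525] [334 260  39  28]
t or 40 [373.3 215.9] [371 212   6   9]
t mat 931 [220.43501611 195.44360902] [204 179  34  34]
t blue 206 [360.19902913 216.84951456] [354 201  23  29]
```

View pics/c1.png

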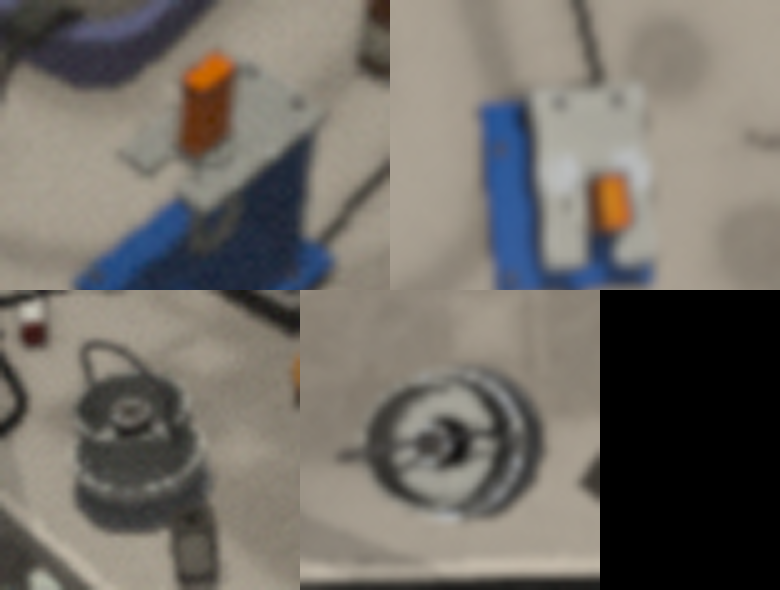

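The crop shows the bracket slot opening toward the robot, with the handle standing in it. In the scene view, the bail arches from about (205,222) toward (223,232). I'll take sharper crops of the bail and measure the plate and handle.

```bash
python3 - <<'E'
from h import *
s,t=load("scene"),load("top")
def e(im):
    im=im.astype(float);return np.clip((im-20)*1.5,0,255).astype(np.uint8)
im=np.vstack([np.hstack([e(crop(s,195,150,40,35,10)),e(crop(t,148,220,40,35,10))]),np.hstack([crop(s,338,232,40,24,10),crop(t,355,196,40,24,10)])])
cv2.imwrite("pics/c2.png",im)
for n,f,r in(("s",s,(345,232,365,262)),("t",t,(360,200,390,230))):
    for b in blobs(f,(3,120,150),(22,255,255),r,5): print(n,"top",b[0],b[1],b[2])
    b=blobs(f,(3,100,60),(22,255,255),r,15)
    for x in b: print(n,"all",x[0],x[1],x[2], cv2.minAreaRect(np.argwhere(x[3])[:,::-1].astype(np.float32)))
p=[onz(t,q,120) for q in((361.2,198.8),(379.2,198.5),(363.5,225.8),(380.8,225.3))];print(np.round(p))
print(onz(t,(220.4,195.4),5),onz(s,(268.5,186.4),5))
E
```

```text
s top 26 [353.73076923 240.46153846] [350 238   8   6]
s all 103 [353.26213592 245.19417476] [350 238   8  16] ((8.5, 13.5), (15.0, 7.0), 90.0)
t top 25 [374.24 215.68] [373 212   4   8]
t all 46 [373.39130435 215.93478261] [371 212   6   9] ((13.5, 16.0), (8.0, 5.0), 90.0)
[[ 558. -311.  120.]
 [ 557. -373.  120.]
 [ 466. -315.  120.]
 [ 466. -374.  120.]]
[592.93958843 193.09799571   5.        ] [578.59016001 209.03567313   5.        ]
```

View pics/c2.png

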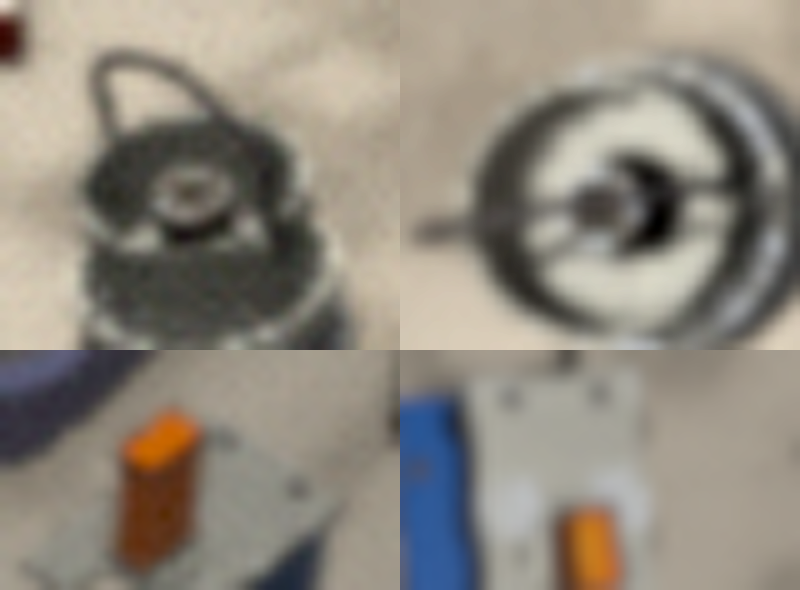

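```bash
cat >> h.py <<'E'
def go(x,y,z,yaw):
    from rig import sense
    s=sense();p=s["eef_pos"];r=s["tcp_rot"]
    from scipy.spatial.transform import Rotation as Ro
    R=Ro.from_euler("xyz",r).as_matrix();d=R.T@(np.array([x,y,z])-p);dy=(yaw-r[2]+np.pi)%(2*np.pi)-np.pi
    print("t",round(s["clock"],2),"p",p.round(1),"rot",r.round(3),"F",s["contact_force"].round(1),"op",round(s["opening"]*85.4,1),"g",round(s["grasp_force"],1),"q",s["qpos"].round(2));print("tool delta",d.round(1),"turn",round(-dy,3))
E
python3 - <<'E'
from h import *
s,t=load("scene"),load("top")
P=lambda x0,y0,u,v,k:(x0+(u+.5)/k-.5,y0+(v+.5)/k-.5)
S=lambda u,v:P(195,150,u,v,10)
T=lambda u,v:P(148,220,u,v,10)
print("handle top",tri(s,(353.73,240.46),t,(374.24,215.68)))
print("plate rear-right",tri(s,P(338,232,340,500-350,10),t,P(355,196,645-400,375-350,10)))
print("bail L shoulder",tri(s,S(97,62),t,T(20,232)))
bl,br=onz(s,S(110,140),88),onz(s,S(275,235),80);print("bail bases scene",bl,br)
a,b=onz(t,T(20,232),125),onz(t,T(340,185),85);print("bail ends top",a,b)
print("can mouth",onz(s,S(193,187),85),onz(t,T(212,205),85))
X=np.array([592.9,193.1,5])
th=np.linspace(0,6.28,60);c=np.array([proj(s,X+62*np.array([np.cos(a),np.sin(a),0])) for a in th]);print("mat in scene",c.min(0),c.max(0))
for n,f,R in (("t",t,(145,215,200,262)),("s",s,(190,150,240,200))):
    g=cv2.cvtColor(f["img"],cv2.COLOR_RGB2GRAY)[R[1]:R[3],R[0]:R[2]]
    for q in ((150,135,130) ): pass
    h=cv2.cvtColor(f["img"],cv2.COLOR_RGB2HSV)[R[1]:R[3],R[0]:R[2]]
    if n=="t":
        for r in range(8,36): print(R[1]+r,*g[r,0:55])
go(495,-343,240,3.17)
E
```

```text
handle top (array([ 495.9906601 , -342.58850168,  177.6159775 ]), np.float64(2.8343535007713756))
plate rear-right (array([ 556.77141379, -369.28230942,  127.01773344]), np.float64(4.5314288675081595))
bail L shoulder (array([426.31180195, 406.90472323, 124.25251035]), np.float64(5.3875354580117385))
bail bases scene [422.86626264 406.64158842  88.        ] [442.00508387 322.02552085  80.        ]
bail ends top [428.39606021 404.75973235 125.        ] [440.86040373 310.77193211  85.        ]
can mouth [432.19600538 362.97798926  85.        ] [435.20231376 354.59673972  85.        ]
mat in scene [258.32728208 177.00525644] [289.11490197 196.95490624]
223 127 127 129 130 131 132 134 136 136 132 132 132 132 132 132 132 130 130 131 131 131 132 132 130 131 133 134 136 139 140 140 140 141 140 139 139 139 140 139 141 138 134 130 131 135 138 134 130 127 128 129 129 130 129 129
224 128 128 128 130 131 132 133 135 135 132 129 128 131 132 132 132 130 130 130 131 132 132 132 131 133 133 133 132 131 132 130 130 131 129 131 132 134 136 137 137 137 133 129 130 135 138 135 131 129 130 129 130 130 12
[... 4923 characters left out ...]
 157 148 128 95 72 74 82 95 107 100 77 66 77 101 132 154 160 161 159 160 159 153 132 100 73
249 151 152 152 151 151 152 153 153 153 153 152 145 129 104 76 55 51 66 93 117 134 144 151 154 155 155 155 158 157 153 148 132 100 75 74 87 101 113 105 82 67 75 97 125 147 158 161 161 160 160 159 155 140 115 88
250 152 153 152 152 152 153 154 154 154 154 154 151 143 129 106 81 63 57 66 85 105 121 133 143 146 146 148 150 147 142 129 106 82 71 83 101 119 118 95 72 72 96 124 146 158 162 162 161 160 161 160 159 153 141 118
t 0.1 p [274.9 560.8 238.6] rot [-3.14  -0.     2.686] F [-0.3  0.2  0.2] op 85.6 g 0.0 q [ 1.11  0.35  1.63  0.    1.16 -0.  ]
tool delta [-5.955e+02 -7.146e+02 -5.000e-01] turn -0.484
```

Estimates so far:
- **Hook and bracket seat:** about (495.5,-343), plate at z≈120, yaw≈0.03.
- **Can:** about (433,360), bail almost along y.
- **Mat:** (593,193).

I'll move to the hook now and fine-check the can's position later.

>>> step_arm:
  motion:
    - {"claw": 85, "delta_pos": [-22, -33, 0], "turn": -0.121}
    - {"claw": 85, "delta_pos": [-18, -36, 0], "turn": -0.121}
    - {"claw": 85, "delta_pos": [-13, -37, 0], "turn": -0.121}
    - {"claw": 70, "delta_pos": [-9, -39, 0], "turn": -0.121}
    - {"claw": 60, "delta_pos": [-4, -40, 0], "turn": 0}
    - {"claw": 60, "delta_pos": [-4, -40, 0], "turn": 0}
    - {"claw": 60, "delta_pos": [-4, -40, 0], "turn": 0}
    - {"claw": 60, "delta_pos": [-4, -40, 0], "turn": 0}
  force: 60

```text
clock: 0.77
eef_pos: [315.7, 242.0, 239.1]
tcp_rot: [-3.141, -0.0, -3.113]
contact_force: [1.0, -1.6, 0.6]
opening: 0.701
grasp_force: 0.0
```

>>> step_arm:
  motion:
    - {"claw": 60, "delta_pos": [-4, -40, 0], "turn": 0}
    - {"claw": 60, "delta_pos": [-4, -40, 0], "turn": 0}
    - {"claw": 60, "delta_pos": [-4, -40, 0], "turn": 0}
    - {"claw": 60, "delta_pos": [-4, -40, 0], "turn": 0}
    - {"claw": 60, "delta_pos": [-4, -40, 0], "turn": 0}
    - {"claw": 60, "delta_pos": [-4, -40, 0], "turn": 0}
    - {"claw": 60, "delta_pos": [-4, -40, 0], "turn": 0}
    - {"claw": 60, "delta_pos": [-4, -40, 0], "turn": 0}

```text
clock: 1.43
eef_pos: [356.8, -77.1, 239.4]
tcp_rot: [-3.142, 0.001, -3.114]
contact_force: [1.3, 1.3, -0.2]
opening: 0.703
grasp_force: 0.0
```

>>> step_arm:
  motion:
    - {"claw": 60, "delta_pos": [-4, -40, 0], "turn": 0}
    - {"claw": 60, "delta_pos": [-4, -40, 0], "turn": 0}
    - {"claw": 60, "delta_pos": [-4, -40, 0], "turn": 0}
    - {"claw": 60, "delta_pos": [-4, -40, 0], "turn": 0}
    - {"claw": 60, "delta_pos": [-10, -40, 0], "turn": 0}
    - {"claw": 60, "delta_pos": [-20, -35, 0], "turn": 0}
    - {"claw": 60, "delta_pos": [-25, -20, 0], "turn": 0}
    - {"claw": 60, "delta_pos": [0, 0, 0], "turn": 0}

```text
clock: 2.1
eef_pos: [438.8, -332.3, 239.0]
tcp_rot: [-3.139, 0.003, -3.116]
contact_force: [-0.5, 1.2, 0.2]
opening: 0.703
grasp_force: 0.0
```

```bash
python3 -c "
from h import *
go(495.5,-343,141,3.17)"
```

```text
t 2.1 p [ 438.8 -332.3  239. ] rot [-3.139e+00  3.000e-03 -3.116e+00] F [-0.5  1.2  0.2] op 60.0 g 0.0 q [-0.65  0.24  1.8  -0.    1.11 -2.25]
tool delta [-56.2 -12.   98.2] turn -0.002
```

>>> step_arm:
  motion:
    - {"claw": 50, "delta_pos": [-28, -6, 0], "turn": -0.002}
    - {"claw": 50, "delta_pos": [-28, -6, 10], "turn": 0}
    - {"claw": 50, "delta_pos": [0, 0, 30], "turn": 0}
    - {"claw": 50, "delta_pos": [0, 0, 30], "turn": 0}
    - {"claw": 50, "delta_pos": [0, 0, 28], "turn": 0}
    - {"claw": 50, "delta_pos": [0, 0, 0], "turn": 0}

```text
clock: 2.6
eef_pos: [488.6, -335.8, 135.7]
tcp_rot: [3.136, -0.008, -3.111]
contact_force: [-0.8, 0.4, -0.2]
opening: 0.586
grasp_force: 0.0
```

```bash
python3 - <<'E'
from h import *
go(495.5,-343,141,3.17)
s,t=grab("scene",1),grab("top",1)
cv2.imwrite("pics/c3.png",np.hstack([crop(s,325,215,60,60,6.5),crop(t,345,185,60,60,6.5)]))
E
```

```text
t 2.6 p [ 488.6 -335.8  135.7] rot [ 3.136 -0.008 -3.111] F [-0.8  0.4 -0.2] op 50.0 g 0.0 q [-0.6   0.42  1.78  0.    0.94 -2.21]
tool delta [-6.7 -7.3 -5.4] turn 0.002
```

View pics/c3.png

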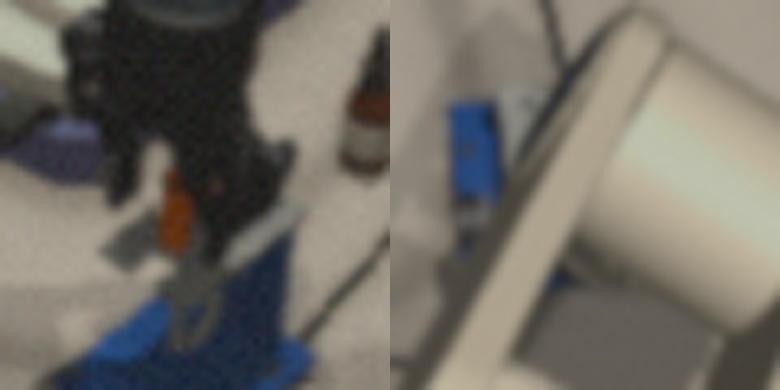

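The orange handle is at crop (175,215), between the open fingers. The top view is hidden by the arm. I'll correct the remaining offset.

>>> step_arm:
  motion:
    - {"claw": 50, "delta_pos": [-6.7, -7.3, -5.4], "turn": 0}
    - {"claw": 50, "delta_pos": [0, 0, 0], "turn": 0}
    - {"claw": 50, "delta_pos": [0, 0, 0], "turn": 0}

```text
clock: 2.95
eef_pos: [499.8, -346.3, 149.0]
tcp_rot: [-3.139, 0.003, -3.112]
contact_force: [-0.3, 0.3, -0.1]
opening: 0.587
grasp_force: 0.0
```

```bash
python3 - <<'E'
from h import *
go(495.5,-343,141,3.17)
E
```

```text
t 2.95 p [ 499.8 -346.3  149. ] rot [-3.139e+00  3.000e-03 -3.112e+00] F [-0.3  0.3 -0.1] op 50.2 g 0.0 q [-0.61  0.42  1.75  0.    0.96 -2.21]
tool delta [4.2 3.4 8. ] turn 0.002
```

>>> step_arm:
  motion:
    - {"claw": 50, "delta_pos": [4.2, 3.4, 8], "turn": 0}
    - {"claw": 50, "delta_pos": [0, 0, 0], "turn": 0}
    - {"claw": 50, "delta_pos": [0, 0, 0], "turn": 0}
    - {"claw": 50, "delta_pos": [0, 0, 0], "turn": 0}
    - {"claw": 50, "delta_pos": [0, 0, 0], "turn": 0}

```text
clock: 3.37
eef_pos: [494.3, -342.1, 138.8]
tcp_rot: [-3.142, 0.0, -3.111]
contact_force: [-0.7, -0.4, 0.1]
opening: 0.583
grasp_force: 0.0
```

>>> step_arm:
  motion:
    - {"claw": 50, "delta_pos": [0, 0, 0], "turn": 0}

```text
clock: 3.45
eef_pos: [494.4, -342.2, 138.7]
tcp_rot: [-3.142, 0.0, -3.111]
contact_force: [-0.3, 0.0, 0.2]
opening: 0.584
grasp_force: 0.0
```

>>> step_arm:
  motion:
    - {"claw": 35, "delta_pos": [-1, -0.5, -2.5], "turn": 0}
    - {"claw": 25, "delta_pos": [0, 0, 0], "turn": 0}
    - {"claw": 15, "delta_pos": [0, 0, 0], "turn": 0}
    - {"claw": 5, "delta_pos": [0, 0, 0], "turn": 0}
    - {"claw": 0, "delta_pos": [0, 0, 0], "turn": 0}
    - {"claw": 0, "delta_pos": [0, 0, 0], "turn": 0}
    - {"claw": 0, "delta_pos": [0, 0, 0], "turn": 0}
  force: 70

```text
clock: 4.03
eef_pos: [495.7, -342.8, 141.6]
tcp_rot: [-3.141, 0.001, -3.111]
contact_force: [0.2, 0.0, 5.0]
opening: 0.18
grasp_force: 68.5
```

```bash
python3 - <<'E'
from h import *
go(495.5,-343,141,3.17)
E
```

```text
t 4.03 p [ 495.7 -342.8  141.6] rot [-3.141e+00  1.000e-03 -3.111e+00] F [0.2 0.  5. ] op 15.4 g 68.5 q [-0.61  0.43  1.77 -0.    0.95 -2.21]
tool delta [ 0.2 -0.2  0.6] turn 0.002
```

>>> step_arm:
  motion:
    - {"claw": 0, "delta_pos": [0, 0, -5], "turn": 0}
    - {"claw": 0, "delta_pos": [0, 0, -5], "turn": 0}
    - {"claw": 0, "delta_pos": [0, 0, 0], "turn": 0}
    - {"claw": 0, "delta_pos": [10, 0, 0], "turn": 0}
    - {"claw": 0, "delta_pos": [20, 0, 0], "turn": 0}
    - {"claw": 0, "delta_pos": [20, 0, 0], "turn": 0}
    - {"claw": 0, "delta_pos": [20, 0, 0], "turn": 0}
    - {"claw": 0, "delta_pos": [20, 0, 0], "turn": 0}

```text
clock: 4.7
eef_pos: [403.6, -344.9, 150.8]
tcp_rot: [3.141, -0.001, -3.111]
contact_force: [0.3, -0.2, -0.3]
opening: 0.178
grasp_force: 68.1
```

```bash
python3 - <<'E'
from h import *
go(385,-340,240,3.17)
E
```

```text
t 4.7 p [ 403.6 -344.9  150.8] rot [ 3.141e+00 -1.000e-03 -3.111e+00] F [ 0.3 -0.2 -0.3] op 15.2 g 68.1 q [-0.71  0.31  1.91 -0.    0.91 -2.31]
tool delta [ 18.5   5.5 -89.2] turn 0.002
```

>>> step_arm:
  motion:
    - {"claw": 0, "delta_pos": [10, 10, -37], "turn": 0}
    - {"claw": 0, "delta_pos": [8, 25, -30], "turn": 0}
    - {"claw": 0, "delta_pos": [2, 30, -27], "turn": 0}
    - {"claw": 0, "delta_pos": [1, 40, -17], "turn": 0}
    - {"claw": 0, "delta_pos": [1, 40, 0], "turn": 0}
    - {"claw": 0, "delta_pos": [1, 40, 0], "turn": 0}
    - {"claw": 0, "delta_pos": [1, 40, 0], "turn": 0}
    - {"claw": 0, "delta_pos": [1, 40, 0], "turn": 0}

```text
clock: 5.37
eef_pos: [371.0, -81.4, 261.3]
tcp_rot: [-3.142, 0.0, -3.112]
contact_force: [1.5, 1.8, -1.3]
opening: 0.175
grasp_force: 68.6
```

>>> step_arm:
  motion:
    - {"claw": 0, "delta_pos": [1, 40, 0], "turn": 0}
    - {"claw": 0, "delta_pos": [1, 40, 0], "turn": 0}
    - {"claw": 0, "delta_pos": [1, 40, 0], "turn": 0}
    - {"claw": 0, "delta_pos": [1, 40, 0], "turn": 0}
    - {"claw": 0, "delta_pos": [1, 40, 0], "turn": 0}
    - {"claw": 0, "delta_pos": [1, 40, 0], "turn": 0}
    - {"claw": 0, "delta_pos": [1, 40, 0], "turn": 0}
    - {"claw": 0, "delta_pos": [1, 40, 0], "turn": 0}

```text
clock: 6.03
eef_pos: [353.6, 238.1, 261.3]
tcp_rot: [-3.141, 0.0, -3.111]
contact_force: [1.6, -1.0, -0.5]
opening: 0.181
grasp_force: 68.6
```

```bash
python3 - <<'E'
from h import *
go(375,360,262,3.17)
# can & bail rows in the scene picture 0 and top
s,t=load("scene"),load("top")
g=cv2.cvtColor(s["img"],cv2.COLOR_RGB2GRAY)
for r in range(150,186): print(r,*g[r,198:234])
E
```

```text
t 6.03 p [353.6 238.1 261.3] rot [-3.141  0.    -3.111] F [ 1.6 -1.  -0.5] op 15.5 g 68.6 q [ 0.59  0.01  2.01 -0.    1.12 -1.01]
tool delta [-25.1 121.2  -0.8] turn 0.002
150 135 143 147 154 150 152 153 155 153 153 156 153 155 153 152 150 152 152 152 152 151 151 151 147 145 142 139 141 139 137 136 136 137 132 127 131
151 133 144 148 153 154 153 155 155 155 154 155 155 155 153 156 152 148 152 151 153 154 152 151 145 149 147 145 142 141 137 135 133 132 129 126 125
152 130 144 149 150 155 153 153 155 154 152 154 154 156 155 155 156 154 155 153 154 155 153 152 152 150 147 148 143 140 137 136 132 129 128 126 128
153 127 145 147 150 152 154 152 153 153 154 153 155 153 155 155 153 155 155 152 155 153 153 152 151 148 147 142 141 138 138 137 132 131 131 129 128
154 125 138 144 149 152 149 144 144 139 138 143 145 149 151 155 152 156 150 151 155 151 152 149 149 144 141 136 138 135 139 141 141 135 133 130 125
155 130 144 146 147 153 146 132 112 103 101 107 115 124 135 141 145 152 150 152 153 151 149 145 143 136 137 135 135 136 144 144 147 143 140 138 132
156 137 149 150 153 150 139 112 89 96 10
[... 3197 characters left out ...]
 64 64 63 67 67 62 65 69 62 61 61 65 82 104 104 88 89 108 126 132 139 140
181 157 154 152 145 139 125 103 98 81 68 72 75 71 69 69 68 67 64 65 66 68 72 73 67 71 83 94 102 84 71 75 96 116 128 137 137
182 153 153 152 149 137 113 112 121 102 78 76 74 71 69 74 72 70 70 68 72 72 72 83 98 98 98 92 80 68 65 65 86 108 122 134 134
183 154 153 153 152 135 102 100 117 118 102 94 91 82 74 70 71 74 72 76 88 98 97 105 122 111 91 79 67 62 58 71 90 106 125 134 132
184 155 153 154 147 127 87 72 86 97 104 115 119 97 82 82 87 84 83 91 112 126 112 99 98 92 83 67 63 53 58 71 90 106 127 131 131
185 153 152 152 148 123 83 62 68 76 86 99 99 89 89 88 98 94 87 91 96 101 94 79 76 75 69 58 51 53 55 74 97 115 129 130 131
```

```bash
python3 - <<'E'
from h import *
s,t=load("scene"),load("top")
l=onz(s,(204.8,156),123);r=onz(s,(220,164.7),123);print("scene shoulders",l,r,np.linalg.norm(l-r),(l+r)/2,"yaw",np.arctan2(-(l-r)[0],(l-r)[1]))
l2=onz(t,(150.5,242.8),121);print("top L",l2, "top at y 46..", [onz(t,p,z).round(0) for p,z in(((163,239.9),138),((177.5,237.9),128))])
print("tri L", tri(s,(204.8,156),t,(150.5,242.8)))
for yaw in(0,.1,.15,.2):
  C=np.array([433,360,35.]);u=np.array([-np.sin(yaw),np.cos(yaw),0])
  print(yaw,[np.round(proj(f,C+u*a+[0,0,z]),1).tolist() for f in(t,s) for a,z in((46,86),(0,105),(-46,86))])
E
```

```text
scene shoulders [426.1532252  408.01285049 123.        ] [438.76670363 322.14892125 123.        ] 86.78544913733793 [432.45996442 365.08088587 123.        ] yaw 0.14585755904069428
top L [428.07818089 403.14029232 121.        ] top at y 46.. [array([437., 356., 138.]), array([442., 311., 128.])]
tri L (array([426.27431352, 403.22046195, 125.16559836]), np.float64(4.862956840723529))
0 [[149.6, 241.3], [161.4, 241.1], [177.3, 240.6], [206.6, 155.9], [212.6, 157.3], [220.0, 166.7]]
0.1 [[149.7, 242.7], [161.4, 241.1], [177.2, 239.2], [205.7, 156.4], [212.6, 157.3], [221.0, 166.2]]
0.15 [[149.8, 243.4], [161.4, 241.1], [177.1, 238.5], [205.2, 156.7], [212.6, 157.3], [221.4, 165.9]]
0.2 [[149.9, 244.1], [161.4, 241.1], [177.0, 237.9], [204.8, 157.0], [212.6, 157.3], [221.9, 165.6]]
```

>>> step_arm:
  motion:
    - {"claw": 0, "delta_pos": [-5, 30, 0], "turn": 0}
    - {"claw": 0, "delta_pos": [-5, 30, 0], "turn": 0}
    - {"claw": 0, "delta_pos": [-5, 30, 0], "turn": 0}
    - {"claw": 0, "delta_pos": [-5, 20, 0], "turn": -0.08}
    - {"claw": 0, "delta_pos": [0, 9, 0], "turn": 0}
    - {"claw": 0, "delta_pos": [0, 0, 0], "turn": 0}
    - {"claw": 0, "delta_pos": [0, 0, 0], "turn": 0}

```text
clock: 6.62
eef_pos: [369.8, 355.1, 260.9]
tcp_rot: [-3.14, -0.001, -3.032]
contact_force: [0.4, -0.7, -1.2]
opening: 0.174
grasp_force: 68.5
```

```bash
python3 - <<'E'
from h import *
go(376,352.5,208,-2.997)
E
```

```text
t 6.62 p [369.8 355.1 260.9] rot [-3.140e+00 -1.000e-03 -3.032e+00] F [ 0.4 -0.7 -1.2] op 14.9 g 68.5 q [ 0.76  0.16  1.84 -0.    1.14 -0.92]
tool delta [-5.9 -3.2 52.9] turn -0.035
```

>>> step_arm:
  motion:
    - {"claw": 0, "delta_pos": [-6, -3, 10], "turn": -0.035}
    - {"claw": 0, "delta_pos": [0, 0, 15], "turn": 0}
    - {"claw": 0, "delta_pos": [0, 0, 15], "turn": 0}
    - {"claw": 0, "delta_pos": [0, 0, 10], "turn": 0}
    - {"claw": 0, "delta_pos": [0, 0, 3], "turn": 0}
    - {"claw": 0, "delta_pos": [0, 0, 0], "turn": 0}
    - {"claw": 0, "delta_pos": [0, 0, 0], "turn": 0}

```text
clock: 7.2
eef_pos: [377.0, 353.6, 209.0]
tcp_rot: [3.141, 0.0, -2.997]
contact_force: [0.5, -0.5, -1.4]
opening: 0.179
grasp_force: 68.6
```

```bash
python3 - <<'E'
from h import *
go(376,352.5,208,-2.997)
s,t=grab("scene",2),grab("top",2)
cv2.imwrite("pics/c4.png",np.hstack([crop(s,190,125,50,60,8),crop(t,145,205,50,60,8)]))
E
```

```text
t 7.2 p [377.  353.6 209. ] rot [ 3.141  0.    -2.997] F [ 0.5 -0.5 -1.4] op 15.3 g 68.6 q [ 0.75  0.22  1.89 -0.    1.03 -0.96]
tool delta [ 1.1 -0.9  1. ] turn -0.0
```

View pics/c4.png

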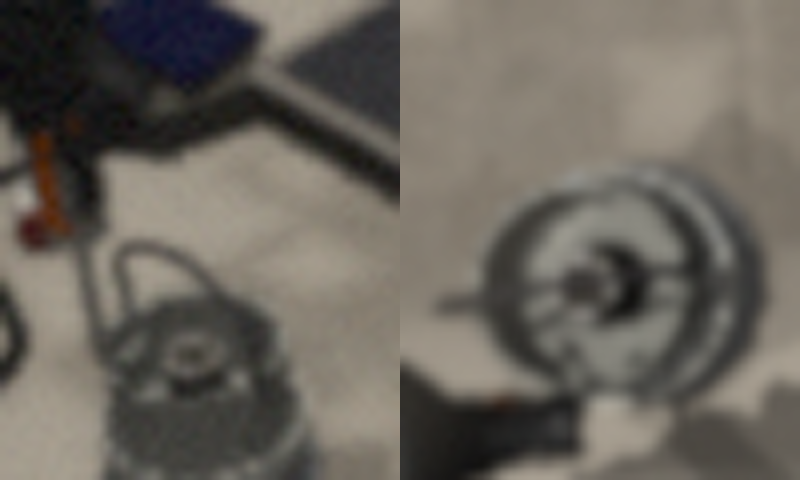

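```bash
python3 - <<'E'
from h import *
s,t=load("scene",2),load("top",2)
H=np.array([377,353.6,187.4]);u=np.array([np.cos(.145),np.sin(.145),0])
for n,a,z in(("flange",0,0),("shank-70",0,-70),("bowlbot",15,-85),("nose",30,-61)):
    p=H+u*a+[0,0,z];a1,b1=np.array(proj(s,p)),np.array(proj(t,p))
    print(n,((a1+.45-[190,125])*8).round(),((b1+.45-[145,205])*8+[400,0]).round())
E
```

```text
flange [ 78. 236.] [508. 436.]
shank-70 [100. 353.] [569. 425.]
bowlbot [128. 363.] [577. 388.]
nose [145. 309.] [552. 355.]
```

In the scene crop, the shank at (100,350) sits where I predicted. The hook's bend is at (120,365), in front of the bail and below its peak at (140,250). I'll slide it under the bail and then raise it slowly.

>>> step_arm:
  motion:
    - {"claw": 0, "delta_pos": [-10, 1.5, 0], "turn": 0}
    - {"claw": 0, "delta_pos": [-12, 0, 0], "turn": 0}
    - {"claw": 0, "delta_pos": [-12, 0, 0], "turn": 0}
    - {"claw": 0, "delta_pos": [-7, 0, 0], "turn": 0}
    - {"claw": 0, "delta_pos": [0, 0, 0], "turn": 0}
    - {"claw": 0, "delta_pos": [0, 0, 0], "turn": 0}
    - {"claw": 0, "delta_pos": [0, 0, -8], "turn": 0}
    - {"claw": 0, "delta_pos": [0, 0, -8], "turn": 0}

```text
clock: 7.97
eef_pos: [416.5, 360.9, 224.6]
tcp_rot: [-3.141, -0.001, -2.996]
contact_force: [-0.3, 0.6, -1.7]
opening: 0.177
grasp_force: 68.6
```

```bash
python3 - <<'E'
from h import *
go(417.9,361.3,239,-2.997)
s,t=grab("scene",3),grab("top",3)
cv2.imwrite("pics/c5.png",np.hstack([crop(s,190,125,50,60,8),crop(t,145,205,50,60,8)]))
E
```

```text
t 7.97 p [416.5 360.9 224.6] rot [-3.141e+00 -1.000e-03 -2.996e+00] F [-0.3  0.6 -1.7] op 15.1 g 68.6 q [ 0.71  0.25  1.81  0.    1.08 -1.  ]
tool delta [ -1.4   0.1 -14.4] turn 0.001
```

View pics/c5.png

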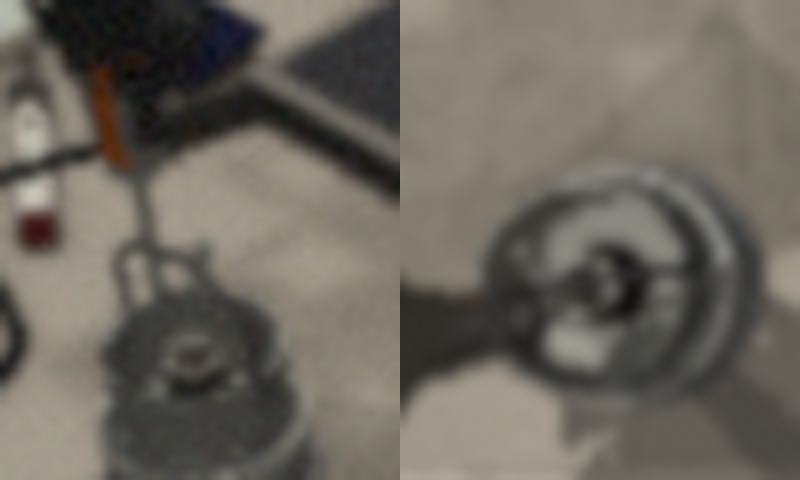

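The nose shows at (200,245) behind the bail and the shank at (145,230) in front of it, so the bail is inside the J. I'll lift gently.

>>> step_arm:
  motion:
    - {"claw": 0, "delta_pos": [-0.5, 0, -7], "turn": 0}
    - {"claw": 0, "delta_pos": [-0.5, 0, -3], "turn": 0}
    - {"claw": 0, "delta_pos": [0, 0, -2], "turn": 0}
    - {"claw": 0, "delta_pos": [0, 0, -2], "turn": 0}
    - {"claw": 0, "delta_pos": [0, 0, -2], "turn": 0}
    - {"claw": 0, "delta_pos": [0, 0, -2], "turn": 0}
    - {"claw": 0, "delta_pos": [0, 0, -2], "turn": 0}
    - {"claw": 0, "delta_pos": [0, 0, -2], "turn": 0}
  force: 90

```text
clock: 8.73
eef_pos: [417.9, 361.2, 246.2]
tcp_rot: [-3.141, -0.001, -2.996]
contact_force: [-1.3, -0.2, -4.5]
opening: 0.18
grasp_force: 88.9
```

>>> step_arm:
  motion:
    - {"claw": 0, "delta_pos": [0, 0, -3], "turn": 0}
    - {"claw": 0, "delta_pos": [0, 0, -5], "turn": 0}
    - {"claw": 0, "delta_pos": [0, 0, -7], "turn": 0}
    - {"claw": 0, "delta_pos": [0, 0, -8], "turn": 0}
    - {"claw": 0, "delta_pos": [0, 0, -7], "turn": 0}
    - {"claw": 0, "delta_pos": [0, 0, -5], "turn": 0}
    - {"claw": 0, "delta_pos": [0, 0, -3], "turn": 0}
    - {"claw": 0, "delta_pos": [0, 0, 0], "turn": 0}

```text
clock: 9.4
eef_pos: [418.4, 361.8, 285.5]
tcp_rot: [3.141, 0.001, -2.996]
contact_force: [0.0, 0.0, -3.8]
opening: 0.174
grasp_force: 88.9
```

```bash
python3 - <<'E'
from h import *
go(580,190,285,-2.997)
s,t=grab("scene",4),grab("top",4)
cv2.imwrite("pics/c6.png",np.hstack([crop(s,190,110,50,60,8),crop(t,140,205,50,60,8)]))
E
```

```text
t 9.4 p [418.4 361.8 285.5] rot [ 3.141e+00  1.000e-03 -2.996e+00] F [ 0.   0.  -3.8] op 14.8 g 88.9 q [ 0.71  0.2   1.74 -0.    1.2  -1.01]
tool delta [-135.  -193.3    0.5] turn 0.001
```

View pics/c6.png

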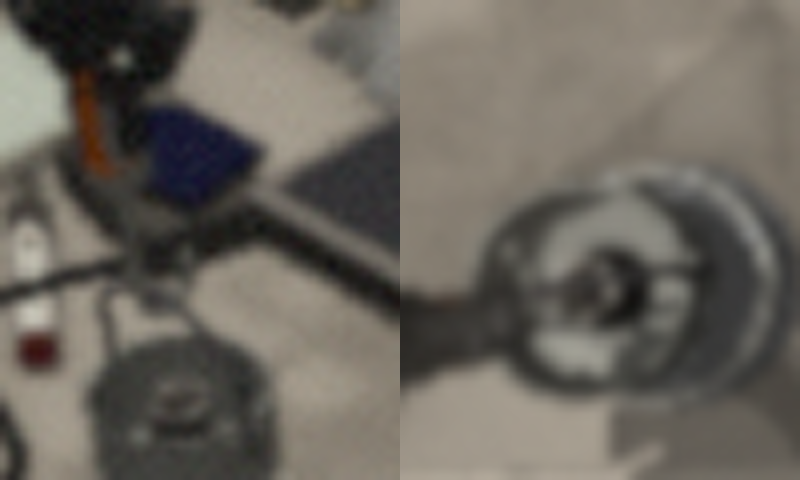

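The can hangs level off the stand and the force fits its weight. I'll carry it smoothly to the mat.

>>> step_arm:
  motion:
    - {"claw": 0, "delta_pos": [-2.5, -3.7, 0], "turn": 0}
    - {"claw": 0, "delta_pos": [-5, -7.4, 0], "turn": 0}
    - {"claw": 0, "delta_pos": [-7.7, -11.1, 0], "turn": 0}
    - {"claw": 0, "delta_pos": [-10.2, -14.8, 0], "turn": 0}
    - {"claw": 0, "delta_pos": [-10.2, -14.8, 0], "turn": 0}
    - {"claw": 0, "delta_pos": [-10.2, -14.8, 0], "turn": 0}
    - {"claw": 0, "delta_pos": [-10.2, -14.8, 0], "turn": 0}
    - {"claw": 0, "delta_pos": [-10.2, -14.8, 0], "turn": 0}

```text
clock: 10.17
eef_pos: [498.8, 273.9, 284.3]
tcp_rot: [-3.141, -0.0, -2.997]
contact_force: [-0.2, 0.2, -4.7]
opening: 0.175
grasp_force: 88.8
```

>>> step_arm:
  motion:
    - {"claw": 0, "delta_pos": [-10.2, -14.8, 0], "turn": 0}
    - {"claw": 0, "delta_pos": [-10.2, -14.8, 0], "turn": 0}
    - {"claw": 0, "delta_pos": [-10.2, -14.8, 0], "turn": 0}
    - {"claw": 0, "delta_pos": [-10.2, -14.8, 0], "turn": 0}
    - {"claw": 0, "delta_pos": [-10.2, -14.8, 0], "turn": 0}
    - {"claw": 0, "delta_pos": [-7.7, -11.1, 0], "turn": 0}
    - {"claw": 0, "delta_pos": [-5, -7.4, 0], "turn": 0}
    - {"claw": 0, "delta_pos": [-2.5, -3.7, 0], "turn": 0}

```text
clock: 10.83
eef_pos: [578.0, 188.7, 284.3]
tcp_rot: [-3.141, -0.0, -2.998]
contact_force: [-0.6, -0.6, -4.5]
opening: 0.175
grasp_force: 88.8
```

>>> step_arm:
  motion:
    - {"claw": 0, "delta_pos": [0, 0, 8], "turn": 0}
    - {"claw": 0, "delta_pos": [0, 0, 10], "turn": 0}
    - {"claw": 0, "delta_pos": [0, 0, 10], "turn": 0}
    - {"claw": 0, "delta_pos": [0, 0, 10], "turn": 0}
    - {"claw": 0, "delta_pos": [0, 0, 10], "turn": 0}
    - {"claw": 0, "delta_pos": [0, 0, 6], "turn": 0}
    - {"claw": 0, "delta_pos": [0, 0, 0], "turn": 0}
    - {"claw": 0, "delta_pos": [0, 0, 0], "turn": 0}

```text
clock: 11.5
eef_pos: [576.8, 190.3, 230.0]
tcp_rot: [-3.141, -0.001, -2.996]
contact_force: [0.4, -0.3, -4.2]
opening: 0.173
grasp_force: 88.8
```

```bash
python3 - <<'E'
from h import *
go(578.2,190.8,210,-2.997)
s,t=grab("scene",5),grab("top",5)
cv2.imwrite("pics/c7.png",np.hstack([crop(s,240,130,50,70,8),crop(t,190,160,50,70,8)]))
E
```

```text
t 11.5 p [576.8 190.3 230. ] rot [-3.141e+00 -1.000e-03 -2.996e+00] F [ 0.4 -0.3 -4.2] op 14.8 g 88.8 q [ 0.32  0.34  1.68 -0.    1.13 -1.4 ]
tool delta [-1.5  0.3 20. ] turn 0.001
```

View pics/c7.png

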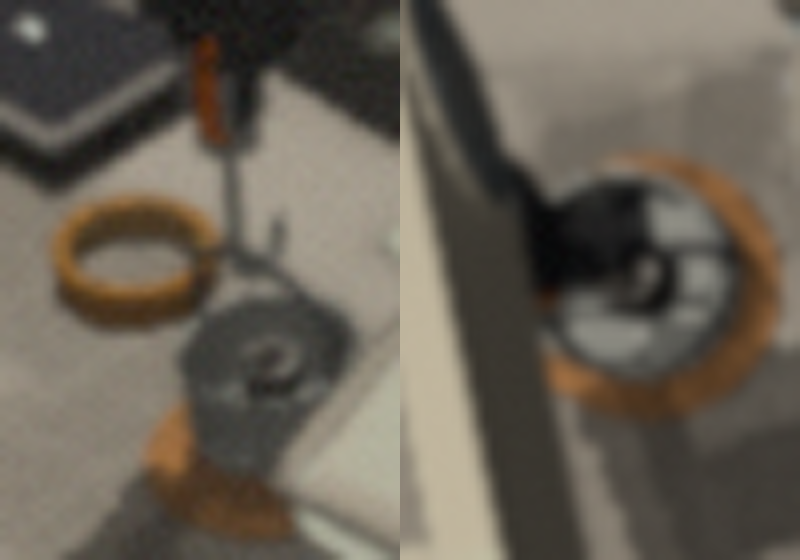

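```bash
python3 - <<'E'
from h import *
s,t=load("scene",5),load("top",5)
print(onz(t,(218.7,193.5),75),onz(t,(220.45,195.45),5))
P=lambda u,v:(240+(u+.5)/8-.5,130+(v+.5)/8-.5)
print("scene mouth",onz(s,P(267,350),75), "hook+15",np.array([576.8+14.8,190.3+2.2]))
# circle fits: dark/orange boundary
h=cv2.cvtColor(t["img"],cv2.COLOR_RGB2HSV)[175:220,205:245]
m=cv2.inRange(h,(3,90,60),(20,255,255))
for r in range(0,40,2): print(175+r,"".join("#" if x else "." for x in m[r]))
c=np.array([proj(s,np.array([593,193,5])+62*np.array([np.cos(a),np.sin(a),0])) for a in np.linspace(0,6.28,60)]);print(c.min(0),c.max(0))
E
```

```text
[593.07303633 184.14075483  75.        ] [592.74991902 192.91620555   5.        ]
scene mouth [592.86691171 192.51965406  75.        ] hook+15 [591.6 192.5]
175 ........................................
177 ........................................
179 ..............#####.....................
181 ................#########...............
183 .....................######.............
185 ........................#####...........
187 .........................#####..........
189 ..........................######........
191 ...........................#####........
193 ............................#####.......
195 ............................#####.......
197 ...........................#####........
199 ...........................#####........
201 ..........................######........
203 ........................#######.........
205 ...#####..............########..........
207 ...#########......##########............
209 ......####################..............
211 .........#############..................
213 ........................................
[258.36224973 177.00640851] [289.14985639 196.95613862]
```

```bash
python3 - <<'E'
from h import *
t=load("top",5)
for z in(25,75): print(z,onz(t,(232.3,194.5),z)+[0,45,0], onz(t,(216,207.5),z)+[45,0,0],onz(t,(219,180.6),z)-[45,0,0])
print("mat edges",onz(t,(237.6,195),5)+[0,62,0],onz(t,(220,212.5),5)+[62,0,0])
E
```

```text
25 [593.21358063 190.74714482  25.        ] [592.36718856 205.10074331  25.        ] [600.33360962 193.48299676  25.        ]
75 [588.33928884 181.61201031  75.        ] [589.05333756 193.9454329   75.        ] [593.68534576 182.72311127  75.        ]
mat edges [592.81768848 191.9568014    5.        ] [591.91843596 195.08711928   5.        ]
```

The scene gives the can's centre as (592.9,192.5). The bottom edge in the top view gives y≈191, against the mat's 192–193, so it's centred to within about 2 mm. I'll nudge it and lower gently.

>>> step_arm:
  motion:
    - {"claw": 0, "delta_pos": [-1, 0.5, 3], "turn": 0}
    - {"claw": 0, "delta_pos": [0, 0, 4], "turn": 0}
    - {"claw": 0, "delta_pos": [0, 0, 3], "turn": 0}
    - {"claw": 0, "delta_pos": [0, 0, 2], "turn": 0}
    - {"claw": 0, "delta_pos": [0, 0, 1.5], "turn": 0}
    - {"claw": 0, "delta_pos": [0, 0, 1], "turn": 0}
    - {"claw": 0, "delta_pos": [0, 0, 1], "turn": 0}
    - {"claw": 0, "delta_pos": [0, 0, 1], "turn": 0}

```text
clock: 12.27
eef_pos: [577.9, 190.9, 213.9]
tcp_rot: [3.142, 0.0, -2.996]
contact_force: [0.2, 0.4, -4.3]
opening: 0.175
grasp_force: 88.8
```

>>> step_arm:
  motion:
    - {"claw": 0, "delta_pos": [0, 0, 1], "turn": 0}
    - {"claw": 0, "delta_pos": [0, 0, 1], "turn": 0}
    - {"claw": 0, "delta_pos": [0, 0, 1], "turn": 0}
    - {"claw": 0, "delta_pos": [0, 0, 1], "turn": 0}
    - {"claw": 0, "delta_pos": [0, 0, 1], "turn": 0}
    - {"claw": 0, "delta_pos": [0, 0, 1], "turn": 0}
    - {"claw": 0, "delta_pos": [0, 0, 0], "turn": 0}
    - {"claw": 0, "delta_pos": [0, 0, 0], "turn": 0}

```text
clock: 12.93
eef_pos: [578.1, 191.0, 208.2]
tcp_rot: [3.141, 0.0, -2.996]
contact_force: [-0.7, -0.5, -1.2]
opening: 0.176
grasp_force: 89.3
```

The can has landed: the force is down to the hook's own weight. I'll unhook by going down 30, back 42 and then up.

>>> step_arm:
  motion:
    - {"claw": 0, "delta_pos": [0, 0, 6], "turn": 0}
    - {"claw": 0, "delta_pos": [0, 0, 8], "turn": 0}
    - {"claw": 0, "delta_pos": [0, 0, 8], "turn": 0}
    - {"claw": 0, "delta_pos": [0, 0, 7], "turn": 0}
    - {"claw": 0, "delta_pos": [0, 0, 0], "turn": 0}
    - {"claw": 0, "delta_pos": [0, 0, 0], "turn": 0}
    - {"claw": 0, "delta_pos": [0, 0, 0], "turn": 0}

```text
clock: 13.52
eef_pos: [578.0, 190.9, 178.9]
tcp_rot: [-3.142, -0.0, -2.996]
contact_force: [-0.3, -0.1, -0.3]
opening: 0.178
grasp_force: 89.3
```

>>> step_arm:
  motion:
    - {"claw": 0, "delta_pos": [5, 0, 0], "turn": 0}
    - {"claw": 0, "delta_pos": [8, 0, 0], "turn": 0}
    - {"claw": 0, "delta_pos": [10, 0, 0], "turn": 0}
    - {"claw": 0, "delta_pos": [10, 0, 0], "turn": 0}
    - {"claw": 0, "delta_pos": [10, 0, 0], "turn": 0}
    - {"claw": 0, "delta_pos": [4, 0, 0], "turn": 0}
    - {"claw": 0, "delta_pos": [0, 0, 0], "turn": 0}
    - {"claw": 0, "delta_pos": [0, 0, 0], "turn": 0}

```text
clock: 14.18
eef_pos: [531.4, 184.2, 179.3]
tcp_rot: [3.141, 0.001, -2.996]
contact_force: [0.4, -0.9, -1.6]
opening: 0.181
grasp_force: 89.3
```

```bash
python3 - <<'E'
from h import *
go(578.2,190.8,260,-2.997)
s,t=grab("scene",6),grab("top",6)
cv2.imwrite("pics/c8.png",np.hstack([crop(s,240,130,50,70,8),crop(t,190,160,50,70,8)]))
E
```

```text
t 14.18 p [531.4 184.2 179.3] rot [ 3.141e+00  1.000e-03 -2.996e+00] F [ 0.4 -0.9 -1.6] op 15.4 g 89.3 q [ 0.33  0.32  1.83 -0.    0.99 -1.39]
tool delta [-47.3  -0.2 -80.6] turn 0.001
```

View pics/c8.png

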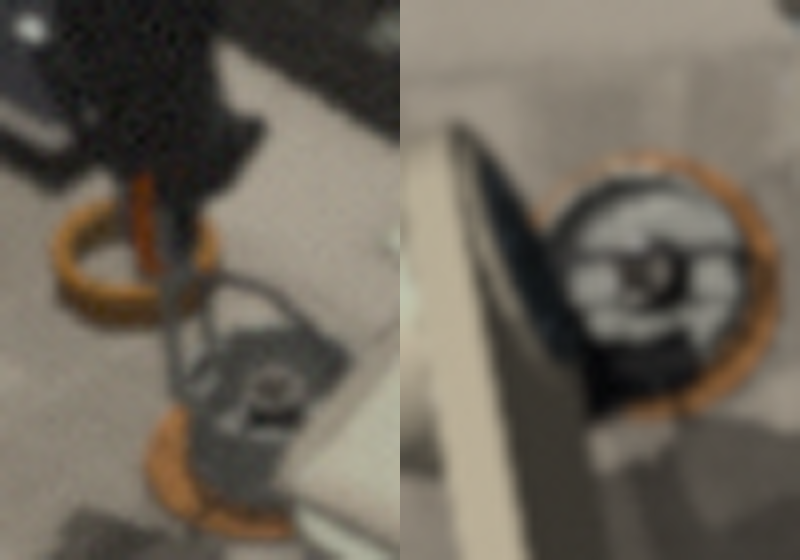

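The can is upright and centred on the mat with the loupe in it. The hook is free of the bail, with its nose at (195,375). I'll retract and return around the front.

>>> step_arm:
  motion:
    - {"claw": 0, "delta_pos": [8, 2, -20], "turn": 0}
    - {"claw": 0, "delta_pos": [25, 4, -28], "turn": 0}
    - {"claw": 0, "delta_pos": [38, 6, -27], "turn": 0}
    - {"claw": 0, "delta_pos": [38, 6, -8], "turn": 0}
    - {"claw": 0, "delta_pos": [32, 0, 0], "turn": 0.116}
    - {"claw": 0, "delta_pos": [10, -25, 0], "turn": 0}
    - {"claw": 0, "delta_pos": [2, -38, 0], "turn": 0}
    - {"claw": 0, "delta_pos": [0, -40, 0], "turn": 0}

```text
clock: 14.95
eef_pos: [384.1, 78.0, 259.4]
tcp_rot: [3.141, 0.001, -3.109]
contact_force: [0.8, -0.9, -1.2]
opening: 0.177
grasp_force: 89.3
```

>>> step_arm:
  motion:
    - {"claw": 0, "delta_pos": [0, -40, 0], "turn": 0}
    - {"claw": 0, "delta_pos": [0, -40, 0], "turn": 0}
    - {"claw": 0, "delta_pos": [0, -40, 0], "turn": 0}
    - {"claw": 0, "delta_pos": [0, -40, 0], "turn": 0}
    - {"claw": 0, "delta_pos": [0, -40, 0], "turn": 0}
    - {"claw": 0, "delta_pos": [0, -40, 0], "turn": 0}
    - {"claw": 0, "delta_pos": [0, -40, 0], "turn": 0}
    - {"claw": 0, "delta_pos": [0, -40, 0], "turn": 0}

```text
clock: 15.62
eef_pos: [393.9, -244.2, 259.2]
tcp_rot: [-3.141, 0.001, -3.113]
contact_force: [0.6, 1.2, -0.3]
opening: 0.177
grasp_force: 89.3
```

```bash
python3 - <<'E'
from h import *
go(403.6,-345.6,260,-3.111)
E
```

```text
t 15.62 p [ 393.9 -244.2  259.2] rot [-3.141e+00  1.000e-03 -3.113e+00] F [ 0.6  1.2 -0.3] op 15.1 g 89.3 q [-0.56  0.08  1.94  0.    1.12 -2.16]
tool delta [  -6.8 -101.6   -0.8] turn -0.002
```

>>> step_arm:
  motion:
    - {"claw": 0, "delta_pos": [-3, -35, 0], "turn": -0.002}
    - {"claw": 0, "delta_pos": [-3, -35, 10], "turn": 0}
    - {"claw": 0, "delta_pos": [0, -22, 25], "turn": 0}
    - {"claw": 0, "delta_pos": [0, -10, 35], "turn": 0}
    - {"claw": 0, "delta_pos": [0, 0, 25], "turn": 0}
    - {"claw": 0, "delta_pos": [0, 0, 12], "turn": 0}
    - {"claw": 0, "delta_pos": [0, 0, 0], "turn": 0}
    - {"claw": 0, "delta_pos": [0, 0, 0], "turn": 0}

```text
clock: 16.28
eef_pos: [403.1, -343.6, 151.5]
tcp_rot: [3.141, -0.001, -3.111]
contact_force: [-0.4, -0.2, -1.4]
opening: 0.178
grasp_force: 89.4
```

>>> step_arm:
  motion:
    - {"claw": 0, "delta_pos": [0, 0, 0], "turn": 0}
    - {"claw": 0, "delta_pos": [0, 0, 0], "turn": 0}
    - {"claw": 0, "delta_pos": [0, 0, 0], "turn": 0}

```text
clock: 16.53
eef_pos: [403.9, -343.9, 153.2]
tcp_rot: [-3.14, 0.002, -3.11]
contact_force: [0.8, -0.3, -1.8]
opening: 0.175
grasp_force: 89.4
```

```bash
python3 - <<'E'
from h import *
go(403.6,-345.6,151,-3.111)
s=grab("scene",7)
go(495.7,-342.8,151,-3.111)
E
```

```text
t 16.53 p [ 403.9 -343.9  153.2] rot [-3.14e+00  2.00e-03 -3.11e+00] F [ 0.8 -0.3 -1.8] op 14.9 g 89.4 q [-0.71  0.31  1.92 -0.    0.91 -2.31]
tool delta [ 0.3 -1.6  2.3] turn 0.001
t 16.58 p [ 403.7 -343.8  153.1] rot [-3.14e+00  1.00e-03 -3.11e+00] F [-0.4  0.5 -1.4] op 14.9 g 89.4 q [-0.71  0.31  1.92 -0.    0.91 -2.31]
tool delta [-92.   -1.9   2.2] turn 0.001
```

>>> step_arm:
  motion:
    - {"claw": 0, "delta_pos": [-10, -1.8, 1.5], "turn": 0.001}
    - {"claw": 0, "delta_pos": [-18, 0, 0], "turn": 0}
    - {"claw": 0, "delta_pos": [-18, 0, 0], "turn": 0}
    - {"claw": 0, "delta_pos": [-18, 0, 0], "turn": 0}
    - {"claw": 0, "delta_pos": [-16, 0, 0], "turn": 0}
    - {"claw": 0, "delta_pos": [-8, 0, 0], "turn": 0}
    - {"claw": 0, "delta_pos": [-4, 0, 0], "turn": 0}
    - {"claw": 0, "delta_pos": [0, 0, 0], "turn": 0}

```text
clock: 17.25
eef_pos: [495.8, -342.4, 150.4]
tcp_rot: [-3.141, 0.0, -3.111]
contact_force: [0.7, 0.6, -1.2]
opening: 0.174
grasp_force: 89.4
```

>>> step_arm:
  motion:
    - {"claw": 0, "delta_pos": [0, 0, 3], "turn": 0}
    - {"claw": 0, "delta_pos": [0, 0, 2], "turn": 0}
    - {"claw": 0, "delta_pos": [0, 0, 1], "turn": 0}
    - {"claw": 0, "delta_pos": [0, 0, 0], "turn": 0}
    - {"claw": 0, "delta_pos": [0, 0, 0], "turn": 0}

```text
clock: 17.67
eef_pos: [494.7, -342.6, 144.4]
tcp_rot: [3.141, -0.0, -3.112]
contact_force: [-0.5, -0.3, -1.3]
opening: 0.175
grasp_force: 89.4
```

```bash
python3 - <<'E'
from h import *
go(495.7,-342.8,141.6,-3.111)
E
```

```text
t 17.67 p [ 494.7 -342.6  144.4] rot [ 3.141 -0.    -3.112] F [-0.5 -0.3 -1.3] op 15.0 g 89.4 q [-0.61  0.42  1.77 -0.    0.95 -2.21]
tool delta [-1.  -0.3  2.8] turn -0.001
```

>>> step_arm:
  motion:
    - {"claw": 0, "delta_pos": [-0.8, 0, 1], "turn": 0}
    - {"claw": 0, "delta_pos": [0, 0, 1], "turn": 0}
    - {"claw": 0, "delta_pos": [0, 0, 0.7], "turn": 0}
    - {"claw": 0, "delta_pos": [0, 0, 0], "turn": 0}
    - {"claw": 0, "delta_pos": [0, 0, 0], "turn": 0}

```text
clock: 18.08
eef_pos: [495.9, -342.4, 141.7]
tcp_rot: [3.142, -0.0, -3.111]
contact_force: [-0.5, 0.2, -1.8]
opening: 0.178
grasp_force: 89.7
```

>>> step_arm:
  motion:
    - {"claw": 0, "delta_pos": [0, 0, 0.6], "turn": 0}
    - {"claw": 0, "delta_pos": [0, 0, 0.6], "turn": 0}
    - {"claw": 0, "delta_pos": [0, 0, 0], "turn": 0}
    - {"claw": 0, "delta_pos": [0, 0, 0], "turn": 0}

```text
clock: 18.42
eef_pos: [496.0, -342.5, 141.6]
tcp_rot: [-3.141, 0.0, -3.111]
contact_force: [-2.4, 2.7, 9.4]
opening: 0.174
grasp_force: 91.1
```

The flange is seated, with +9 N upward. I'll release and rise.

>>> step_arm:
  motion:
    - {"claw": 18, "delta_pos": [0, 0, -0.5], "turn": 0}
    - {"claw": 25, "delta_pos": [0, 0, 0], "turn": 0}
    - {"claw": 35, "delta_pos": [0, 0, 0], "turn": 0}
    - {"claw": 45, "delta_pos": [0, 0, 0], "turn": 0}
    - {"claw": 50, "delta_pos": [0, 0, 0], "turn": 0}
    - {"claw": 50, "delta_pos": [0, 0, 0], "turn": 0}
    - {"claw": 50, "delta_pos": [0, 0, 0], "turn": 0}

```text
clock: 19.0
eef_pos: [495.9, -342.5, 140.9]
tcp_rot: [3.142, -0.0, -3.111]
contact_force: [-0.9, -0.2, 0.4]
opening: 0.587
grasp_force: 0.0
```

>>> step_arm:
  motion:
    - {"claw": 50, "delta_pos": [0, 0, -10], "turn": 0}
    - {"claw": 50, "delta_pos": [0, 0, -25], "turn": 0}
    - {"claw": 50, "delta_pos": [0, 0, -30], "turn": 0}
    - {"claw": 50, "delta_pos": [0, 0, -35], "turn": 0}
    - {"claw": 50, "delta_pos": [20, 0, -30], "turn": 0}
    - {"claw": 50, "delta_pos": [40, 0, 0], "turn": 0}
    - {"claw": 50, "delta_pos": [40, 20, 0], "turn": 0}
    - {"claw": 50, "delta_pos": [20, 35, 0], "turn": 0}

```text
clock: 19.67
eef_pos: [374.5, -293.7, 272.0]
tcp_rot: [-3.14, 0.0, -3.114]
contact_force: [-0.1, 0.8, -0.5]
opening: 0.584
grasp_force: 0.0
```

>>> step_arm:
  motion:
    - {"claw": 50, "delta_pos": [5, 40, 0], "turn": 0}
    - {"claw": 50, "delta_pos": [5, 40, 0], "turn": 0}
    - {"claw": 50, "delta_pos": [5, 40, 0], "turn": 0}
    - {"claw": 50, "delta_pos": [5, 40, 0], "turn": 0}
    - {"claw": 50, "delta_pos": [0, 20, 0], "turn": 0}
    - {"claw": 50, "delta_pos": [0, 0, 0], "turn": 0}
    - {"claw": 50, "delta_pos": [0, 0, 0], "turn": 0}

```text
clock: 20.25
eef_pos: [351.8, -112.4, 271.9]
tcp_rot: [-3.141, 0.002, -3.109]
contact_force: [0.4, -0.4, 0.7]
opening: 0.587
grasp_force: 0.0
```

```bash
python3 - <<'E'
from h import *
go(400,0,260,-3.111)
s,t=grab("scene",8),grab("top",8)
im=np.hstack([np.vstack([crop(s,322,230,60,45,6.5),crop(s,240,150,60,45,6.5)]),np.vstack([crop(t,340,185,60,45,6.5),crop(t,190,170,60,45,6.5)])])
cv2.imwrite("pics/c9.png",im)
for n,f,r in(("s",s,(345,232,365,262)),("t",t,(360,200,390,230))):
    for b in blobs(f,(3,100,60),(22,255,255),r,15): print(n,b[0],b[1],b[2])
E
```

```text
t 20.25 p [ 351.8 -112.4  271.9] rot [-3.141e+00  2.000e-03 -3.109e+00] F [ 0.4 -0.4  0.7] op 50.1 g 0.0 q [-0.31 -0.11  2.09 -0.    1.16 -1.92]
tool delta [-51.8 110.8  11.9] turn 0.002
s 103 [353.31067961 245.25242718] [350 238   8  16]
t 46 [373.5        215.82608696] [371 212   6   9]
```

View pics/c9.png

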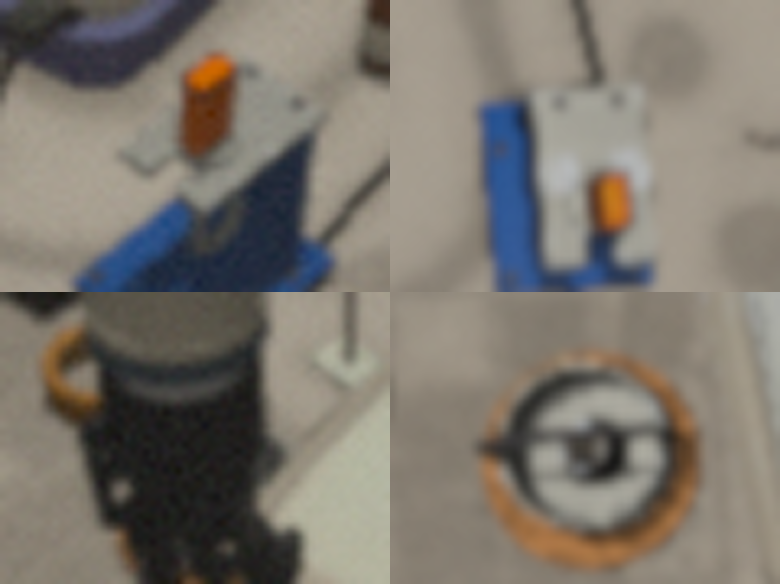

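The hook hangs exactly as before; its blob centroids match the first picture. The can stands on the mat at about (590,450) in the crop. One quick number check on how well it's centred.

```bash
python3 - <<'E'
from h import *
from scipy.optimize import least_squares
t=load("top",8)
h=cv2.cvtColor(t["img"],cv2.COLOR_RGB2HSV)
m=cv2.inRange(h,(3,90,60),(20,255,255))
p0=np.array(proj(t,np.array([593,193,5.])));O=[];I=[]
for a in np.radians(range(-60,121,6)):
    d=[r for r in np.arange(8,24,.1) if m[tuple(np.round(p0+r*np.array([np.cos(a),np.sin(a)])).astype(int)[::-1])]]
    if d: O.append(onz(t,p0+d[-1]*np.array([np.cos(a),np.sin(a)]),5)[:2]); I.append(onz(t,p0+d[0]*np.array([np.cos(a),np.sin(a)]),5)[:2])
for n,P in(("mat",O),("can",I)):
    P=np.array(P);r=least_squares(lambda v:np.hypot(*(P-v[:2]).T)-v[2],[593,193,50],loss="soft_l1");print(n,r.x)
E
```

```text
mat [593.05816312 194.8472632   62.36087562]
can [598.53724235 191.95672635  47.58688379]
```

```bash
python3 -c "
from rig import *
print(sign_off())"
```

```text
the job is handed in; nothing more can be done
None
```

The can is upright on the cork mat with the loupe still in it, a few millimetres off centre at most by the camera. The hook hangs back in the blue bracket as it was at the start, and I handed the job in at about 20 s of the 67 s allowed.

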